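# Load two cells and hold the bayonet cap halfway

## Robot

A 6-joint arm with a two-finger parallel gripper is mounted at the origin on a cart in front of the work surface, level with it; the furniture and walls round the work are solid. World frame = base frame: x ahead of the robot, y to its left, z up, the work surface at z = 0. Lengths are in m, angles in degrees, forces in N, time in s.
With the tool pointing down it reaches from about 0.25 to 0.85 m from the base axis. Payload 12.5 kg.
Tool frame: the origin (TCP) lies at the very end of the fingers, on their centre line; the grasp point (between the pads) lies 19 mm behind it; z points along the fingers, y is the line along which they close (so a half turn about z gives the same grasp; the last joint's range is limited). The gripper opens to 93 mm and grips with 3 to 60 N. Pads are 15 mm wide; open, the fingers measure 128 mm over their backs; the gripper's body (75 mm by 188 mm) begins 65 mm behind the grasp point.
Start: joints at [69.064, 20.094, 94.641, -0, 65.266, -4.847], TCP at [0.152, 0.528, 0.219] pointing down, gripper open.
Joint ranges: [-157.81, 157.81], [-45, 120.19], [0.68, 151.7], [-89.99, 269.99], [4.06, 180], [-164.3, 164.3]. Speed limits (degrees/s): [127.2, 127.2, 159.86, 180, 180, 180].

## Interface

Orientations are given as [roll, pitch, yaw] about the fixed x, y, z axes, in that order (R = Rz(yaw) Ry(pitch) Rx(roll)).
In Python, from rig import status, capture, camera_params, finish_job, look_for gives the robot as it stands. The module is installed in compiled form; this text tells all that it offers.
- The arm moves only by the tool servo_tool, never from a script. Its argument "plan" is a list of rows, each a list of 3 entries, a list of its own where there are three numbers: the shift along the tool's x, y, z in mm, then the turn, a rotation vector about the tool's x, y, z in rad, then the closure, from -1 (fully open) to 1 (shut). In form: [[[x, y, z], [wx, wy, wz], fingers], ...]. A call has 1 to 20 rows; each row shifts and turns the commanded pose from where the row before left it, along the tool's axes as they then stand; what a row does not reach is not made up. A row lasts 1/12 s, in which the tool goes at most 41.7 mm and 7.16 degrees, less where a joint would pass 70% of its speed; a pose out of reach is approached as far as the arm can. A call is refused whole if a number of a shift passes 41.7 or a number of a turn 0.125, either way. A call with a gripper value outside its range is refused whole. The fingers move at their own pace and stop on an object; "newtons" is the grip in N (left out, the last holds). Time passes only in rows, so rows that do not move let the fingers close. It gives the time, the measured TCP pose, the force, the opening and the grip force at its end, in the units of the state.
- status.sense(): the state, without advancing time (a new reading comes with each control period).
- capture(name): name is "scene" or "side" or "wrist"; returns the picture (480x640x3 uint8, red, green, blue); there is no depth.
- camera_params(name): a dict with "vfov" (degrees; the focal length in pixels is half the picture's height over the tangent of half this angle, whatever the lens; pixels are square), "cx", "cy" (the principal point, pixels), "R" (3x3) and "t" (3): a world point X has camera coordinates R X + t. Camera axes: x right, y down, z forward; pixel columns grow to the right and rows downward; lengths in m; the calibration is good to about 2 mm. A picture is of the moment at which its call begins: read the wrist's pose just before it. camera_params takes no time and is no camera call; for the wrist camera it gives the pose at the moment of the call.
- finish_job(): hands the job in; it is judged then, once.
Trained networks look in the newest picture that a camera, given by its name, has taken for a name from the list of things; names that differ only in an ending like _2 or _b are one class to them, and where a whole thing is asked for, a point or a joint stands for the part that bears it (a point fixed in the world has none). Each returns a list of dicts, best first, with "conf" (0 to 1); they miss things now and then, are a little off and sometimes report something else, mostly with a low value. They report only what shows in the picture. A call takes as long as a camera call.
- look_for(camera, label): "box" ([left, top, right, bottom] in pixels, round what is visible of it).
The state is a dict: "t": time; "qpos": joint angles; "dq": joint speeds; "joint_efforts": joint torques, N m; "tool_pos": TCP position; "ee_rot": TCP orientation; "force": force on the tool from outside, world axes, zero at the start; "torque": the same for the moment, N m; "opening": opening from 0.0 (shut) to 1.0 (fully open); "grasp_force": force on a finger pad.
Only numpy, scipy, OpenCV 4.12 (cv2) and the standard library are available. Lean on these libraries where they do the work, as an engineer would, in place of code of your own. Each camera call takes 0.05 s, during which the arm holds its last target. There are 200 camera calls.

## Task

Load the cell test barrel: drop the two cells that stand in the wooden rack into its two bores, one after the other, so that both stand on the bottom. Then set the bayonet cap straight on the barrel, lugs through the gaps and skirt fully down on the shoulder, and turn it clockwise (seen from above) halfway to its lock, about 45 degrees, without going on into the click. Finish while still gripping the cap, holding it there against its return spring, and leave everything else where it is.

Things in the scene. Friction and masses are not known exactly. Their poses are not given: they have to be found in the camera images.
- barrel: cell test barrel, screwed to the table: round aluminium housing on a 96 mm square dark plate. Origin on the table under its axis, z up, x through the two gaps. A collar, 84 mm across, ends in a flat shoulder; above it a narrower neck holds two open plastic sleeves (the bores), with a flange round its top. Nothing of it is higher than 53 mm
- flange (a point): centre of the flange's top, on the axis, 53 mm above the table. The flange is 63 mm across and 7 mm thick (46 to 53 mm up); it has two gaps, 30 degrees wide, on the barrel's +x and -x sides, for the cap's lugs
- shoulder (a point): on the axis, level with the shoulder, 38 mm above the table. Small marks on the shoulder: one bar at each gap (entry), a double bar 45 degrees clockwise from it (halfway), a stud 90 degrees clockwise from it (lock)
- bore_a (a point): centre of the floor of one bore, 8 mm above the table, 13 mm from the barrel's axis along its +x. The bore is 21 mm across, 45 mm deep, vertical, open at 53 mm above the table; a seated cell stands about 20 mm proud
- bore_b (a point): the same of the other bore, on the barrel's -x side (26 mm between the bores' axes)
- cap: loose black bayonet cap, about 100 g, standing on the table skirt down. Origin: centre of its underside; z up; 68 mm high, skirt 74 mm across outside, 68 mm inside, deck 44 mm above the origin. The same after a half turn. Fully down on the barrel its skirt rests on the shoulder (origin 38 mm above the table), the lugs lie below the flange, with 2 mm play up and down, 2 mm sideways
- cap_lug (a point): the lug on the cap's +x side, 32 mm from its axis; a second one is across from it, at -x. They stick inward at the skirt's foot, 6 mm high, 9 mm wide; a thin rib outside the skirt shows each. They pass the gaps only if cap x and barrel x agree to about 6 degrees; then the cap turns clockwise: the sprung dogs are met after about 8 degrees, 90 degrees is the lock
- cap_wing (a point): centre of the cap's wing grip, 55 mm above the cap's origin: an upright bar 14 mm thick (along cap y), 56 mm long (along cap x), from 44 to 68 mm above the cap's origin. Hold it across its thickness, fingertips just above the deck
- return_spring (a joint): angle of the barrel's sprung dogs, rad: 0 at rest; the cap's lugs push them round, the value is then the cap's clockwise turn from the entry less about 0.14 (halfway reads about 0.65, the click balls are met near 0.9, end stop 1.54). Pushes back with 0.06 N m at 0 and 0.05 N m more per rad: a cap let go before the click turns back to the entry
- rack: fixed light wooden rack 132 x 46 x 36 mm, origin at its underside's centre, z up, long side along its x. Three pockets in a row along x at -42, 0 and +42 mm, 21 mm across and 28 mm deep (floor 8 mm above the table); the middle one is empty
- cell_1_foot (a point): centre of the lower end face of a round cell, 18 mm across, 66 mm long, about 46 g, that stands upright in the rack's pocket at x = -42 mm: its foot 8 mm and its top 74 mm above the table, so 38 mm stand out of the rack
- cell_2_foot (a point): centre of the lower end face of a round cell, 18 mm across, 66 mm long, about 46 g, that stands upright in the rack's pocket at x = +42 mm: its foot 8 mm and its top 74 mm above the table, so 38 mm stand out of the rack
- tweezers: steel tweezers, 116 mm long, lying between the task's places; stays where it is
- screwdriver: screwdriver with a thick handle, 152 mm long, lying between the task's places; stays where it is
- tape_green: large roll of tape, 82 mm across, 36 mm high, at the back; stays where it is
- solder_reel: solder reel, 58 mm across, at the back; stays where it is
- flux_tin: small tin with lid, 28 mm across, near the front edge; stays where it is
- guard_board: small circuit board, 30 x 62 mm, near the front edge; stays where it is
- flux_bottle: small bottle with a needle tip, 90 mm high, at the right; stays where it is
- tape_amber: smaller roll of tape, 68 mm across, at the right; stays where it is

How it is judged (in metres and radians):
On the way, in this order (a step that is already met when the one before it is completed fails the run):
1. one cell stands on the bottom of a bore (((z of cell_1_foot in the frame of barrel between 0.004 and 0.011 m and (horizontal distance between cell_1_foot and bore_a below 0.005 m or horizontal distance between cell_1_foot and bore_b below 0.005 m)) or (z of cell_2_foot in the frame of barrel between 0.004 and 0.011 m and (horizontal distance between cell_2_foot and bore_a below 0.005 m or horizontal distance between cell_2_foot and bore_b below 0.005 m)))), for 0.2 s.
2. both cells stand on the bottom of the bores (z of cell_1_foot in the frame of barrel between 0.004 and 0.011 m and (horizontal distance between cell_1_foot and bore_a below 0.005 m or horizontal distance between cell_1_foot and bore_b below 0.005 m) and z of cell_2_foot in the frame of barrel between 0.004 and 0.011 m and (horizontal distance between cell_2_foot and bore_a below 0.005 m or horizontal distance between cell_2_foot and bore_b below 0.005 m)), for 0.2 s.
3. the cap is fully down on the shoulder at the entry, its lugs through the gaps, not yet turned (all of step 2 and horizontal distance between cap and barrel below 0.004 m and z of cap in the frame of barrel between 0.0355 and 0.0412 m and angle between cap's own z axis and vertical below 0.1 rad and angle between the x axis of cap and the x axis of barrel, either way round below 0.3 rad and value of joint return_spring below 0.2 rad), for 0.1 s.
At the end, for the whole second after the job is handed in: Both cells stand on the bottom of the bores (within 3 mm in height); the cap is fully down (within 3 mm), centred within 4 mm and level, turned clockwise 45 degrees from the entry, give or take 12, with the spring dogs pushed round; it is at rest and the fingers grip it with more than 3 N (all of step 2 and horizontal distance between cap and barrel below 0.004 m and z of cap in the frame of barrel between 0.0355 and 0.0412 m and angle between cap's own z axis and vertical below 0.1 rad and angle between the x axis of cap and the x axis of barrel, either way round between 0.575 and 0.995 rad and value of joint return_spring between 0.37 and 0.9 rad and contact force between the fingers and cap above 3 N and linear speed of cap below 0.02 m/s and angular speed of cap below 0.15 rad/s); the arm keeps its last pose, push and grip.
It fails at once if the cap is turned on into the lock's click (value of joint return_spring above 1.1 rad).
It fails at once if another thing on the table is moved by more than 3 cm (distance of any of tweezers, screwdriver, tape_green, solder_reel, flux_tin, guard_board, flux_bottle, tape_amber from where it was at the start of the episode above 0.03 m).
It also fails if it takes over 72 s, if anything falls off the work surface, if the arm or the gripper's body presses on something with over 40 N, if the wrist force passes 120 N, or if a joint passes its speed limit or range.

## Working session

There is one attempt and no reset: what is moved stays moved. The work goes in short steps, Python scripts to look and compute and a tool call to move; the robot and the scene stay as the last step left them, time stands still between calls to the robot, and variables do not carry over. Pictures are saved under pics/ and viewed, at most 10 in all, crops included, and the job is handed in when it is done.

Besides the shell and the picture viewer there is one more tool, called after ">>>" as name(argument=value, ...) on one line, values as JSON. servo_tool: Moves the arm, as the interface text tells. Its arguments: {"type":"object","properties":{"plan":{"type":"array"},"newtons":{"type":"number"}},"required":["plan"]}

```bash
mkdir -p pics; cat > h.py <<'E'
import numpy as np, cv2
from rig import status, capture, camera_params, finish_job, look_for
def ray(c,u,v):
    p=camera_params(c); f=240/np.tan(np.radians(p["vfov"])/2)
    R=np.array(p["R"]);t=np.array(p["t"])
    d=R.T@np.array([(u-p["cx"])/f,(v-p["cy"])/f,1]); return -R.T@t,d
def atz(c,u,v,z):
    o,d=ray(c,u,v); return o+d*(z-o[2])/d[2]
def proj(c,X):
    p=camera_params(c); f=240/np.tan(np.radians(p["vfov"])/2)
    x=np.array(p["R"])@np.array(X)+np.array(p["t"]); return f*x[0]/x[2]+p["cx"],f*x[1]/x[2]+p["cy"]
def save(c,n):
    im=capture(c); cv2.imwrite("pics/"+n+".png",im[:,:,::-1]); return im
E
python3 - <<'E'
from h import *
for c in ["scene","side","wrist"]:
    save(c,c+"0"); p=camera_params(c); print(c,p["vfov"],p["cx"],p["cy"],(-np.array(p["R"]).T@np.array(p["t"])).round(3))
    for l in ["barrel","cap","rack","cell_1_foot","cap_wing"]:
        print(l,[(np.round(d["box"]).tolist(),round(d["conf"],2)) for d in look_for(c,l)[:3]])
s=status.sense();print(s)
a=cv2.imread("pics/scene0.png");b=cv2.imread("pics/side0.png")
E
```

```text
scene 43.8344273125428 318.0823723351046 235.18357241576513 [-0.184 -0.998  0.994]
barrel [([205.0, 179.0, 240.0, 209.0], 0.77)]
cap [([315.0, 253.0, 347.0, 288.0], 0.71), ([420.0, 315.0, 433.0, 341.0], 0.55)]
rack [([225.0, 221.0, 279.0, 262.0], 0.6)]
cell_1_foot [([233.0, 229.0, 241.0, 246.0], 0.62)]
cap_wing [([318.0, 250.0, 347.0, 286.0], 0.84)]
side 50.52561568565521 320.5044389577337 239.074971695381 [0.134 1.067 0.703]
barrel [([244.0, 314.0, 305.0, 359.0], 0.98)]
cap [([320.0, 226.0, 347.0, 257.0], 0.64)]
rack [([302.0, 274.0, 359.0, 296.0], 0.81)]
cell_1_foot [([344.0, 267.0, 347.0, 284.0], 0.53), ([189.0, 283.0, 222.0, 311.0], 0.17)]
cap_wing [([319.0, 224.0, 344.0, 257.0], 0.96), ([238.0, 311.0, 303.0, 359.0], 0.21)]
wrist 70.41047970183998 321.29124473784475 242.97819621442056 [0.076 0.551 0.385]
barrel []
cap []
rack []
cell_1_foot []
cap_wing []
{'t': 0.9, 'qpos': array([ 6.90654837e+01,  2.00933351e+01,  9.46404944e+01, -2.83034747e-04,
        6.52688442e+01, -4.84657969e+00]), 'dq': array([ 0.04480408, -0.05421791,  0.03086435, -0.05474147, -0.06776424,
        0.05109616]), 'joint_efforts': array([-1.04771410e-03, -4.97257233e+01, -2.85483921e+01,  6.98759872e-02,
        2.21390912e-02, -3.30162811e-05]), 'tool_pos': array([0.15237394, 0.52844673, 0.21863986]), 'ee_rot': array([-1.79997314e+02,  3.02491655e-05,  1.63912182e+02]), 'force': array([0.13464335, 0.37727722, 0.35301562]), 'torque': array([ 0.00897686, -0.02571746,  0.0640679 ]), 'grasp_force': 0.0, 'opening': 0.9993393496538302}
```

View pics/scene0.png

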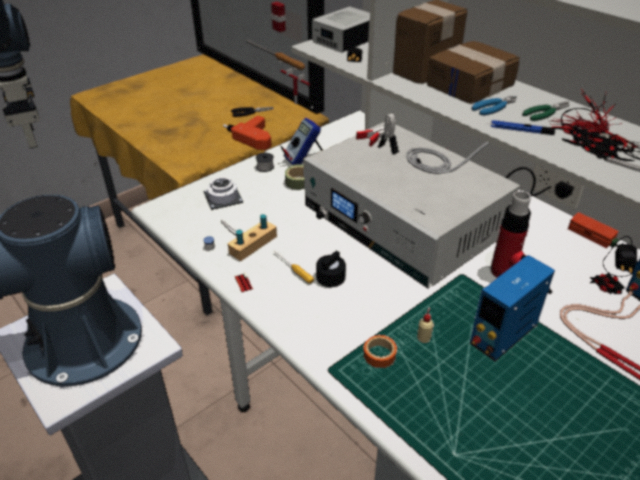

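View pics/side0.png

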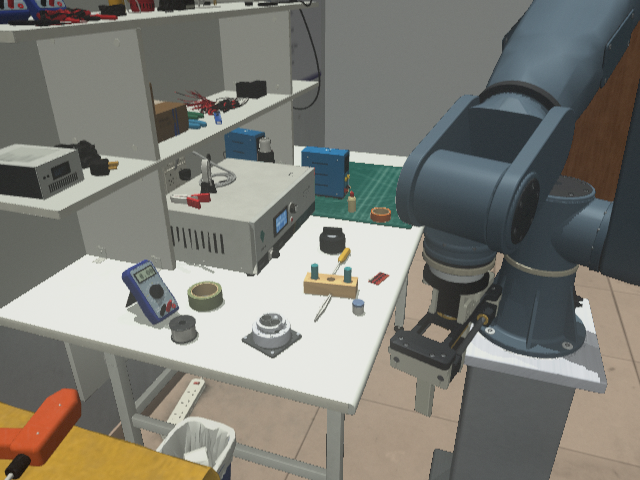

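The views show the barrel at scene (222,192) / side (272,330), the rack with two teal cells at scene (252,240) / side (331,285), and the cap at scene (331,269) / side (332,240). The tape rolls, tools and bottle lie around them. I'll get rough positions next.

```bash
python3 - <<'E'
from h import *
for n,z,a,b in [("barreltop",.05,(223,186),(272,323)),("cellL",.074,(237,230),(348,268)),("cellR",.074,(264,216),(314,264)),("cap",.05,(331,264),(332,235)),("tin",.01,(209,242),(358,307)),("board",0,(244,283),(378,278)),("driver",.01,(300,271),(343,258)),("tweez",0,(229,228),(322,308)),("tapeg",.03,(296,176),(205,295)),("reel",.03,(264,162),(183,329))]:
    print(n,atz("scene",*a,z).round(3),atz("side",*b,z).round(3))
p=camera_params("wrist");print(np.array(p["R"]).round(3),np.array(p["t"]).round(3))
E
```

```text
barreltop [0.528 0.23  0.05 ] [0.525 0.254 0.05 ]
cellL [0.427 0.013 0.074] [0.426 0.014 0.074]
cellR [0.512 0.015 0.074] [0.512 0.022 0.074]
cap [ 0.535 -0.216  0.05 ] [ 0.534 -0.195  0.05 ]
tin [0.385 0.091 0.01 ] [0.381 0.078 0.01 ]
board [ 0.369 -0.086  0.   ] [ 0.37  -0.085  0.   ]
driver [ 0.491 -0.151  0.01 ] [ 0.485 -0.143  0.01 ]
tweez [ 0.464  0.116 -0.   ] [0.465 0.097 0.   ]
tapeg [0.734 0.158 0.03 ] [0.737 0.178 0.03 ]
reel [0.71  0.282 0.03 ] [0.712 0.312 0.03 ]
[[ 0.276  0.961 -0.001]
 [ 0.92  -0.265  0.288]
 [ 0.277 -0.08  -0.958]] [-0.55  -0.035  0.392]
```

>>> servo_tool(plan=[[[0, 0, -30], [0, 0, -0.0937], -1], [[0, 0, -30], [0, 0, -0.0937], -1], [[0, 0, -20], [0, 0, -0.0937], -1], [[-20, -25, 0], [0, 0, 0], -1], [[-20, -25, 0], [0, 0, 0], -1], [[-20, -25, 0], [0, 0, 0], -1], [[-20, -25, 0], [0, 0, 0], -1], [[-20, -25, 0], [0, 0, 0], -1], [[-20, -25, 0], [0, 0, 0], -1], [[-20, -25, 0], [0, 0, 0], -1], [[-20, -25, 0], [0, 0, 0], -1], [[-20, -25, 0], [0, 0, 0], -1], [[-20, -25, 0], [0, 0, 0], -1], [[-20, -25, 0], [0, 0, 0], -1], [[-20, -25, 0], [0, 0, 0], -1], [[-20, -25, 0], [0, 0, 0], -1], [[-20, -25, 0], [0, 0, 0], -1], [[0, 0, 0], [0, 0, 0], -1], [[0, 0, 0], [0, 0, 0], -1]])

```text
t: 2.48
tool_pos: [0.433, 0.1776, 0.2985]
ee_rot: [180.0, -0.0, 179.9]
force: [-0.4, 0.1, 0.0]
opening: 0.999
grasp_force: 0.0
```

```bash
python3 - <<'E'
from h import *
s=status.sense();print(s["tool_pos"],s["ee_rot"],s["qpos"].round(1),s["dq"].round(1))
im=save("wrist","w1")
for l in ["barrel","cap","rack","cell_1_foot","cap_wing"]:
        print(l,[(np.round(d["box"]).tolist(),round(d["conf"],2)) for d in look_for("wrist",l)[:3]])
p=camera_params("wrist");np.savez("w1.npz",R=p["R"],t=p["t"])
E
```

```text
[0.43300378 0.17760551 0.29850514] [ 1.79998413e+02 -1.87736961e-02  1.79864685e+02] [ 16.6   6.9 100.    0.   73.1 -73.3] [ 2.7 -0.7  0.8  0.3  0.   1.1]
barrel [([328.0, 231.0, 413.0, 306.0], 0.65)]
cap [([9.0, 249.0, 84.0, 314.0], 0.66)]
rack [([170.0, 184.0, 233.0, 282.0], 0.58)]
cell_1_foot [([174.0, 196.0, 197.0, 218.0], 0.63)]
cap_wing [([7.0, 250.0, 86.0, 312.0], 0.59)]
```

View pics/w1.png

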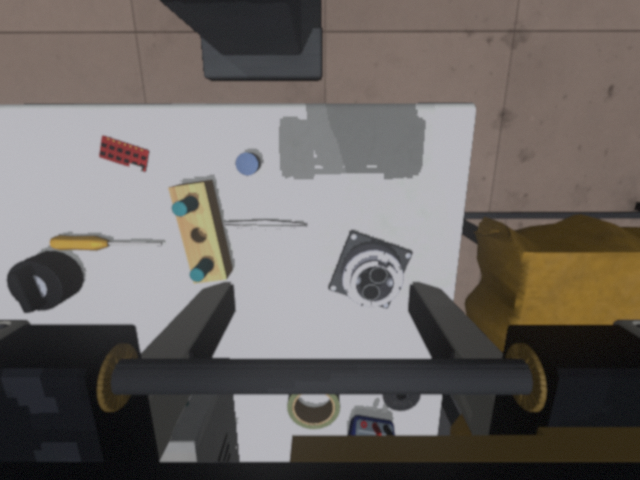

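The wrist view shows the rack at (201,232) with its cells at (185,207) and (200,270). The barrel is at (371,270), turned roughly 20–25°, and the cap at (45,280). Next I'll take closer views.

>>> servo_tool(plan=[[[-20, 8, 18], [0, 0, 0], -1], [[-20, 8, 18], [0, 0, 0], -1], [[-20, 8, 18], [0, 0, 0], -1], [[-20, 8, 18], [0, 0, 0], -1], [[-20, 8, 18], [0, 0, 0], -1], [[-20, 8, 18], [0, 0, 0], -1], [[-20, 8, 18], [0, 0, 0], -1], [[0, 0, 0], [0, 0, 0], -1], [[0, 0, 0], [0, 0, 0], -1], [[0, 0, 0], [0, 0, 0], -1]])

```text
t: 3.62
tool_pos: [0.572, 0.2349, 0.1731]
ee_rot: [180.0, 0.0, -179.9]
force: [0.1, 0.4, 0.6]
opening: 1.0
grasp_force: 0.0
```

```bash
python3 - <<'E'
from h import *
s=status.sense();print(s["tool_pos"],s["ee_rot"])
p=camera_params("wrist");np.savez("w2.npz",R=p["R"],t=p["t"])
im=save("wrist","w2")
print(proj("wrist",[.527,.242,.053]))
d=look_for("wrist","barrel");print(d[:1])
cv2.imwrite("pics/w2c.png",cv2.resize(im[60:330,180:540,::-1],None,fx=2.2,fy=2.2,interpolation=cv2.INTER_CUBIC))
E
```

```text
[0.57198079 0.23494543 0.17313718] [ 1.79997849e+02  6.76269724e-03 -1.79937996e+02]
(np.float64(329.9498932323424), np.float64(183.76768838520377))
[{'box': [274.5, 117.4, 400.2, 243.4], 'conf': 0.72}]
```

View pics/w2c.png

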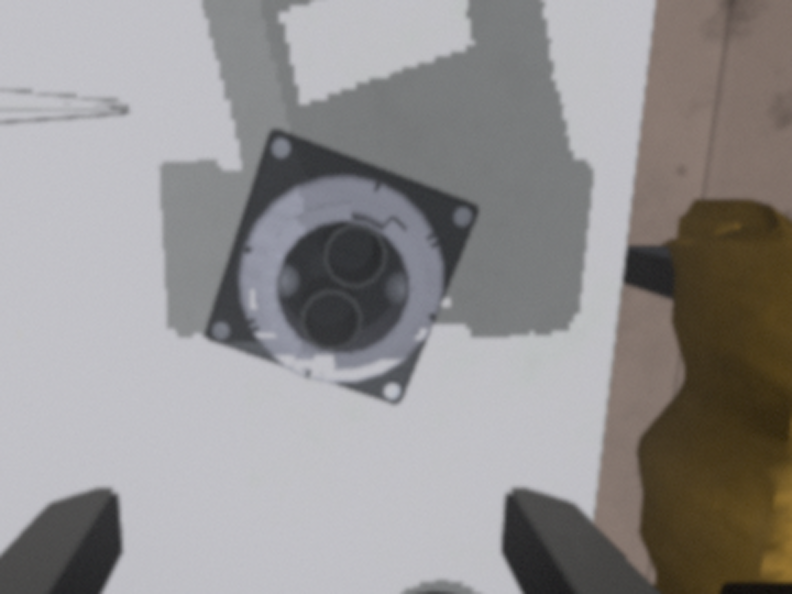

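>>> servo_tool(plan=[[[4, -21, 0], [0, 0, 0], -1], [[4, -21, 0], [0, 0, 0], -1], [[4, -21, 0], [0, 0, 0], -1], [[4, -21, 0], [0, 0, 0], -1], [[4, -21, 0], [0, 0, 0], -1], [[4, -21, 0], [0, 0, 0], -1], [[4, -21, 0], [0, 0, 0], -1], [[4, -21, 0], [0, 0, 0], -1], [[4, -21, 0], [0, 0, 0], -1], [[4, -21, 0], [0, 0, 0], -1], [[0, 0, 0], [0, 0, 0], -1], [[0, 0, 0], [0, 0, 0], -1], [[0, 0, 0], [0, 0, 0], -1]])

```text
t: 4.8
tool_pos: [0.5326, 0.025, 0.1734]
ee_rot: [180.0, 0.1, -180.0]
force: [-1.0, -0.1, -0.1]
opening: 1.001
grasp_force: 0.0
```

```bash
python3 - <<'E'
from h import *
s=status.sense();print(s["tool_pos"],s["ee_rot"])
p=camera_params("wrist");np.savez("w3.npz",R=p["R"],t=p["t"])
im=save("wrist","w3")
for l in ["rack","cell_1_foot"]: print(l,[(np.round(d["box"]).tolist(),round(d["conf"],2)) for d in look_for("wrist",l)[:3]])
cv2.imwrite("pics/w3c.png",cv2.resize(im[60:330,140:500,::-1],None,fx=2.2,fy=2.2,interpolation=cv2.INTER_CUBIC))
E
```

```text
[0.53260663 0.02503405 0.1733604 ] [ 1.79991524e+02  6.91728814e-02 -1.79991004e+02]
rack [([275.0, 72.0, 347.0, 237.0], 0.76)]
cell_1_foot [([291.0, 94.0, 318.0, 122.0], 0.63)]
```

View pics/w3c.png

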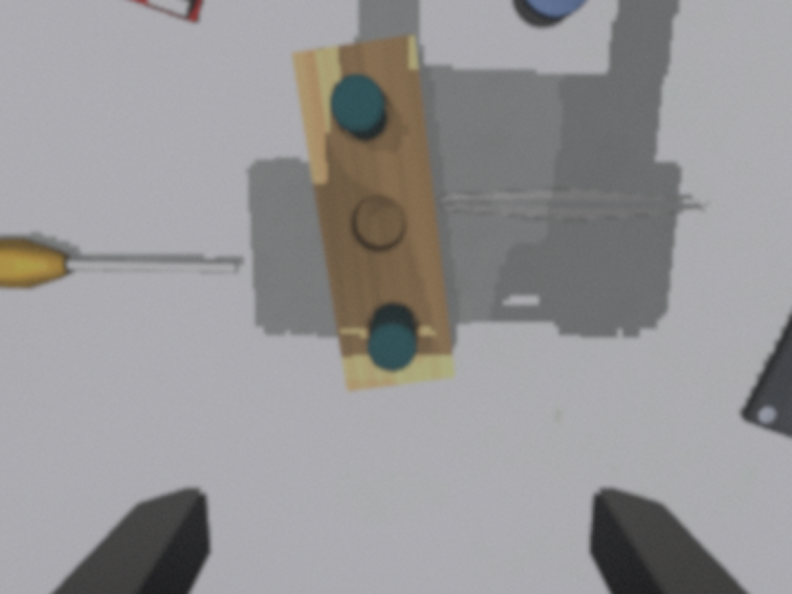

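The barrel crop shows the bores at crop (356,255) and (332,320), and entry bars at (378,187) and (308,373). The rack crop shows cell tops at (358,103) and (391,346) and the empty pocket at (379,222).

```bash
cat >> h.py <<'E'
def atzf(f,u,v,z):
    q=np.load(f);p=camera_params("wrist");F=240/np.tan(np.radians(p["vfov"])/2)
    R,t=q["R"],q["t"];d=R.T@np.array([(u-p["cx"])/F,(v-p["cy"])/F,1]);o=-R.T@t
    return (o+d*(z-o[2])/d[2])[:2]
E
python3 - <<'E'
from h import *
a=lambda x,y,z:atzf("w2.npz",180+x/2.2,60+y/2.2,z)
A,B=a(356,255,.053),a(332,320,.053);print("bores",A,B,(A+B)/2,np.linalg.norm(A-B),np.degrees(np.arctan2(*(B-A)[::-1])))
E1,E2=a(378,187,.038),a(308,373,.038);print("entry",(E1+E2)/2,np.linalg.norm(E1-E2),np.degrees(np.arctan2(*(E2-E1)[::-1])))
c=[a(*q,.006) for q in [(272,130),(478,208),(402,404),(206,334)]];print("plate",np.mean(c,0),[np.linalg.norm(c[i]-c[i-1]).round(4) for i in range(4)],np.degrees(np.arctan2(*(c[3]-c[0])[::-1])),np.degrees(np.arctan2(*(c[2]-c[1])[::-1])))
b=lambda x,y,z:atzf("w3.npz",140+x/2.2,60+y/2.2,z)
P,Q=b(358,103,.074),b(391,346,.074);print("cells",P,Q,(P+Q)/2,np.linalg.norm(P-Q),np.degrees(np.arctan2(*(Q-P)[::-1])))
print("mid",b(379,222,.036));c=[b(*q,.036) for q in [(293,52),(415,36),(455,377),(347,390)]];print("rack",np.mean(c,0),[np.linalg.norm(c[i]-c[i-1]).round(4) for i in range(4)])
w=lambda u,v,z:atzf("w1.npz",u,v,z)
print("cap",w(45,275,.05))
E
```

```text
bores [0.52024351 0.2518361 ] [0.54506374 0.24301968] [0.53265362 0.24742789] 0.026339571939389485 -19.555606405040233
entry [0.53293433 0.24720886] 0.07916645939669224 -19.991397013406402
plate [0.53285833 0.24746983] [np.float64(0.0924), np.float64(0.094), np.float64(0.0933), np.float64(0.0959)] -19.638126913032906 -18.470183654571155
cells [0.42940169 0.01140826] [0.51153172 0.02215132] [0.4704667  0.01677979] 0.0828296760048719 7.4522900674119
mid [0.46990511 0.01708739]
rack [0.47089923 0.01701641] [np.float64(0.1317), np.float64(0.0456), np.float64(0.1314), np.float64(0.0458)]
cap [ 0.52205307 -0.18340065]
```

>>> servo_tool(newtons=20, plan=[[[7, -1, 15], [0, 0, 0], 0], [[7, -1, 25], [0, 0, 0], 0], [[6.6, -0.9, 25], [0, 0, 0], 0], [[0, 0, 25], [0, 0, 0], 0], [[0, 0, 20], [0, 0, 0], 0], [[0, 0, 10], [0, 0, 0], 0], [[0, 0, 5.4], [0, 0, 0], 0], [[0, 0, 0], [0, 0, 0], 0], [[0, 0, 0], [0, 0, 0], 0.2], [[0, 0, 0], [0, 0, 0], 0.4], [[0, 0, 0], [0, 0, 0], 0.6], [[0, 0, 0], [0, 0, 0], 1], [[0, 0, 0], [0, 0, 0], 1], [[0, 0, 0], [0, 0, 0], 1], [[0, 0, 0], [0, 0, 0], 1]])

```text
t: 6.2
tool_pos: [0.5123, 0.0216, 0.0476]
ee_rot: [-180.0, 0.0, -180.0]
force: [-0.2, -0.1, 4.9]
opening: 0.189
grasp_force: 20.0
```

>>> servo_tool(plan=[[[0, 0, -10], [0, 0, 0], 1], [[0, 0, -25], [0, 0, 0], 1], [[0, 0, -25], [0, 0, 0], 1], [[0, 0, -15], [0, 0, 0], 1], [[-3, 20, 0], [0, 0, 0], 1], [[-3, 20, 0], [0, 0, 0], 1], [[-3, 20, 0], [0, 0, 0], 1], [[-3, 20, 0], [0, 0, 0], 1], [[-3, 20, 0], [0, 0, 0], 1], [[-3, 20, 0], [0, 0, 0], 1], [[-3, 20, 0], [0, 0, 0], 1], [[-3, 20, 0], [0, 0, 0], 1], [[-3, 20, 0], [0, 0, 0], 1], [[-3, 20, 0], [0, 0, 0], 1], [[-3, 20.8, 0], [0, 0, 0], 1], [[0, 0, 0], [0, 0, 0.1152], 1], [[0, 0, 0], [0, 0, 0.1152], 1], [[0, 0, 0], [0, 0, 0.1152], 1], [[0, 0, 0], [0, 0, 0], 1], [[0, 0, 0], [0, 0, 0], 1]])

```text
t: 7.87
tool_pos: [0.5448, 0.2424, 0.1226]
ee_rot: [-180.0, -0.0, 160.4]
force: [-0.4, 0.1, -0.3]
opening: 0.191
grasp_force: 20.0
```

```bash
python3 - <<'E'
from h import *
s=status.sense();print(s["tool_pos"],s["ee_rot"],s["force"],s["opening"])
im=save("wrist","w4")
print(proj("wrist",[.545,.243,.053]),proj("wrist",[.5206,.2518,.053]),proj("wrist",list(s["tool_pos"][:2])+[.082]))
cv2.imwrite("pics/w4c.png",cv2.resize(im[150:400,180:460,::-1],None,fx=2.2,fy=2.2,interpolation=cv2.INTER_CUBIC))
E
```

```text
[0.54477204 0.24243926 0.12258912] [-1.79996810e+02 -4.24016209e-03  1.60421614e+02] [-0.38775941  0.12982742 -0.30659717] 0.19064747574131818
(np.float64(321.9020423077672), np.float64(254.43183046703308)) (np.float64(322.1223427193948), np.float64(219.80954571232445)) (np.float64(321.0210709341453), np.float64(268.6873104367053))
```

View pics/w4c.png

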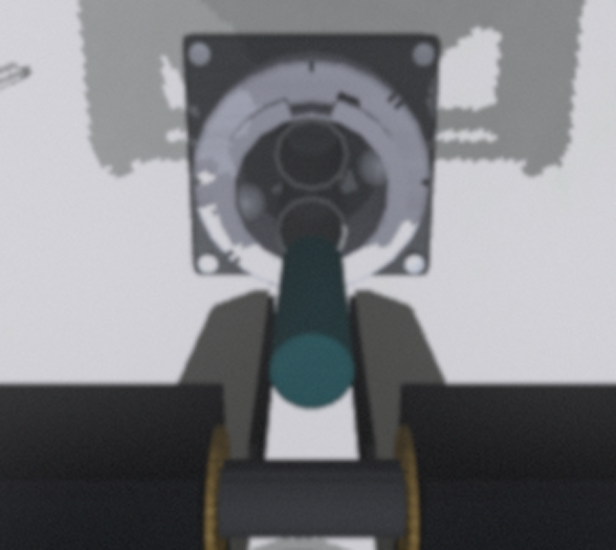

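The cell hangs over bore B, with the bores at crop (312,155) and (312,228) as predicted. Next I check the cell's fore-aft offset from its top and foot edges.

```bash
python3 - <<'E'
from h import *
s=status.sense();T=s["tool_pos"];y=np.radians(s["ee_rot"][2]);tx=np.array([np.cos(y),np.sin(y),0])
for dz,n in [(-.040,"foot"),(.026,"top")]:
    for r in (.009,0,-.009): print(n,r,np.round(proj("wrist",T+tx*r+[0,0,dz]),1))
im=cv2.imread("pics/w4.png")
for r in list(range(246,270,2)): print(r,im[r,319:325].mean(0).round())
m=cv2.inRange(cv2.cvtColor(im,cv2.COLOR_BGR2HSV),(80,60,75),(105,255,255));yy,xx=np.nonzero(m[290:350,280:360]);print(yy.min()+290,yy.max()+290,xx.min()+280,xx.max()+280)
E
```

```text
foot 0.009 [321. 256.]
foot 0 [321.  269.1]
foot -0.009 [321.  281.9]
top 0.009 [320.8 303.1]
top 0 [320.8 320.7]
top -0.009 [320.8 337.7]
246 [60. 56. 55.]
248 [59. 56. 54.]
250 [55. 53. 52.]
252 [54. 52. 51.]
254 [55. 52. 52.]
256 [54. 52. 50.]
258 [55. 52. 41.]
260 [56. 52. 39.]
262 [56. 53. 39.]
264 [58. 54. 40.]
266 [57. 53. 40.]
268 [56. 54. 39.]
302 334 303 339
```

>>> servo_tool(plan=[[[0, 0, 12], [0, 0, 0], 1], [[0, 0, 12], [0, 0, 0], 1], [[0, 0, 5], [0, 0, 0], 1], [[0, 0, 4], [0, 0, 0], 1], [[0, 0, 4], [0, 0, 0], 1], [[0, 0, 4], [0, 0, 0], 1], [[0, 0, 0], [0, 0, 0], 1], [[0, 0, 0], [0, 0, 0], 1]])

```text
t: 8.58
tool_pos: [0.5449, 0.2425, 0.0812]
ee_rot: [-180.0, -0.0, 160.2]
force: [0.8, 0.1, -0.5]
opening: 0.192
grasp_force: 20.0
```

>>> servo_tool(plan=[[[0, 0, 6], [0, 0, 0], 1], [[0, 0, 6], [0, 0, 0], 1], [[0, 0, 6], [0, 0, 0], 1], [[0, 0, 5], [0, 0, 0], 1], [[0, 0, 2.4], [0, 0, 0], 1], [[0, 0, 0], [0, 0, 0], 1], [[0, 0, 0], [0, 0, 0], 0.4], [[0, 0, 0], [0, 0, 0], 0.4], [[0, 0, 0], [0, 0, 0], 0.3], [[0, 0, 0], [0, 0, 0], 0.3], [[0, 0, 0], [0, 0, 0], 0.3], [[0, 0, -10], [0, 0, 0], 0.3], [[0, 0, -20], [0, 0, 0], 0.3], [[0, 0, -25], [0, 0, 0], 0.3], [[0, 0, -20], [0, 0, 0], 0.3]])

```text
t: 9.83
tool_pos: [0.5451, 0.2426, 0.1331]
ee_rot: [180.0, 0.0, 160.2]
force: [1.1, -0.2, 0.2]
opening: 0.353
grasp_force: 0.0
```

```bash
python3 - <<'E'
from h import *
s=status.sense();T=s["tool_pos"];print(T,s["ee_rot"],s["force"],s["opening"])
im=save("wrist","w5")
for z in (.074,.082,.09):
  for d in(-.009,.009): print(z,np.round(proj("wrist",[.545+d*.94,.243-d*.34,z]),1))
hsv=cv2.cvtColor(im,cv2.COLOR_RGB2HSV);m=cv2.inRange(hsv,(80,60,75),(105,255,255));m[:, :200]=0
n,l,st,c=cv2.connectedComponentsWithStats(m);print(st[1:][st[1:,4]>100],c[1:][st[1:,4]>100])
print("P",.4294-T[0],.0117-T[1])
E
```

```text
[0.54509102 0.24256475 0.13305737] [1.79966823e+02 4.23596465e-02 1.60216760e+02] [ 1.06587065 -0.220261    0.21531815] 0.3527850874330498
0.074 [319.5 242.8]
0.074 [319.5 266.7]
0.082 [319.5 246.3]
0.082 [319.5 270.9]
0.09 [319.5 249.9]
0.09 [319.5 275.3]
[[308 246  26  24 467]] [[320.40042827 257.24411135]]
P -0.11569102269570941 -0.23086474532679485
```

>>> servo_tool(plan=[[[0, 0, 0], [0, 0, -0.1152], 0], [[0, 0, 0], [0, 0, -0.1152], 0], [[0, 0, 0], [0, 0, -0.1152], 0], [[10.5, -21, 0], [0, 0, 0], 0], [[10.5, -21, 0], [0, 0, 0], 0], [[10.5, -21, 0], [0, 0, 0], 0], [[10.5, -21, 0], [0, 0, 0], 0], [[10.5, -21, 0], [0, 0, 0], 0], [[10.5, -21, 0], [0, 0, 0], 0], [[10.5, -21, 0], [0, 0, 0], 0], [[10.5, -21, 0], [0, 0, 0], 0], [[10.5, -21, 0], [0, 0, 0], 0], [[10.5, -21, 0], [0, 0, 0], 0], [[11, -21, 0], [0, 0, 0], 0], [[0, 0, 0], [0, 0, 0], 0], [[0, 0, 0], [0, 0, 0], 0]])

```text
t: 11.22
tool_pos: [0.429, 0.0109, 0.1315]
ee_rot: [-180.0, 0.1, 179.9]
force: [1.1, 0.4, -0.3]
opening: 0.501
grasp_force: 0.0
```

>>> servo_tool(newtons=20, plan=[[[0, 0.5, 20], [0, 0, 0], 0], [[0, 0, 25], [0, 0, 0], 0], [[0, 0, 20], [0, 0, 0], 0], [[0, 0, 13], [0, 0, 0], 0], [[0, 0, 6], [0, 0, 0], 0], [[0, 0, 0], [0, 0, 0], 0], [[0, 0, 0], [0, 0, 0], 0.2], [[0, 0, 0], [0, 0, 0], 0.4], [[0, 0, 0], [0, 0, 0], 0.6], [[0, 0, 0], [0, 0, 0], 1], [[0, 0, 0], [0, 0, 0], 1], [[0, 0, 0], [0, 0, 0], 1], [[0, 0, 0], [0, 0, 0], 1]])

```text
t: 12.3
tool_pos: [0.4293, 0.0119, 0.0473]
ee_rot: [-180.0, 0.1, -180.0]
force: [0.1, -0.7, 6.6]
opening: 0.19
grasp_force: 20.0
```

>>> servo_tool(plan=[[[0, 0, -10], [0, 0, 0], 1], [[0, 0, -25], [0, 0, 0], 1], [[0, 0, -25], [0, 0, 0], 1], [[0, 0, -25], [0, 0, 0], 1], [[-7.6, 20, 0], [0, 0, 0], 1], [[-7.6, 20, 0], [0, 0, 0], 1], [[-7.6, 20, 0], [0, 0, 0], 1], [[-7.6, 20, 0], [0, 0, 0], 1], [[-7.6, 20, 0], [0, 0, 0], 1], [[-7.6, 20, 0], [0, 0, 0], 1], [[-7.6, 20, 0], [0, 0, 0], 1], [[-7.6, 20, 0], [0, 0, 0], 1], [[-7.6, 20, 0], [0, 0, 0], 1], [[-7.6, 20, 0], [0, 0, 0], 1], [[-7.6, 20, 0], [0, 0, 0], 1], [[-7.6, 20, 0], [0, 0, 0], 1], [[0, 0, 0], [0, 0, 0.1152], 1], [[0, 0, 0], [0, 0, 0.1152], 1], [[0, 0, 0], [0, 0, 0.1152], 1], [[0, 0, 0], [0, 0, 0], 1]])

```text
t: 13.97
tool_pos: [0.5199, 0.252, 0.1316]
ee_rot: [-180.0, -0.0, 159.9]
force: [0.1, 0.1, 0.1]
opening: 0.192
grasp_force: 20.0
```

>>> servo_tool(plan=[[[0, 0, 0], [0, 0, 0], 1], [[0, 0, 0], [0, 0, 0], 1]])

```text
t: 14.13
tool_pos: [0.52, 0.2518, 0.1318]
ee_rot: [-180.0, -0.0, 160.4]
force: [-0.5, 0.2, 0.2]
opening: 0.191
grasp_force: 20.0
```

```bash
python3 - <<'E'
from h import *
s=status.sense();T=s["tool_pos"];y=np.radians(s["ee_rot"][2]);tx=np.array([np.cos(y),np.sin(y),0]);print(T,s["ee_rot"],s["force"])
im=save("wrist","w6")
for dz,n in [(-.040,"foot"),(.026,"top")]:
    for r in (.009,0,-.009): print(n,r,np.round(proj("wrist",T+tx*r+[0,0,dz]),1))
print(proj("wrist",[.5206,.2518,.053]))
for r in range(240,274,2): print(r,im[r,319:325].mean(0).round())
m=cv2.inRange(cv2.cvtColor(im,cv2.COLOR_RGB2HSV),(80,60,75),(105,255,255));yy,xx=np.nonzero(m[290:350,280:360]);print(yy.min()+290,yy.max()+290,xx.min()+280,xx.max()+280)
E
```

```text
[0.52002092 0.25184144 0.13180299] [-1.79993547e+02 -6.59334108e-03  1.60423140e+02] [-0.45688266  0.23124126  0.17658274]
foot 0.009 [320.9 255.9]
foot 0 [320.9 269. ]
foot -0.009 [320.9 281.9]
top 0.009 [320.7 303. ]
top 0 [320.7 320.6]
top -0.009 [320.7 337.6]
(np.float64(321.22594049729565), np.float64(251.23387972272167))
240 [59. 60. 63.]
242 [57. 59. 62.]
244 [59. 60. 63.]
246 [58. 60. 63.]
248 [53. 54. 57.]
250 [52. 53. 55.]
252 [52. 54. 56.]
254 [52. 53. 56.]
256 [48. 54. 56.]
258 [41. 54. 57.]
260 [39. 54. 57.]
262 [40. 54. 58.]
264 [39. 54. 58.]
266 [40. 55. 58.]
268 [40. 55. 58.]
270 [39. 55. 59.]
272 [39. 55. 59.]
301 334 303 339
```

>>> servo_tool(plan=[[[-0.4, 0, 12], [0, 0, 0], 1], [[0, 0, 12], [0, 0, 0], 1], [[0, 0, 9], [0, 0, 0], 1], [[0, 0, 5], [0, 0, 0], 1], [[0, 0, 4], [0, 0, 0], 1], [[0, 0, 4], [0, 0, 0], 1], [[0, 0, 4], [0, 0, 0], 1], [[0, 0, 0], [0, 0, 0], 1], [[0, 0, 0], [0, 0, 0], 1]])

```text
t: 14.93
tool_pos: [0.5205, 0.2518, 0.0818]
ee_rot: [-180.0, -0.0, 160.2]
force: [-0.8, -0.4, 0.2]
opening: 0.189
grasp_force: 20.0
```

>>> servo_tool(plan=[[[0, 0, 6], [0, 0, 0], 1], [[0, 0, 6], [0, 0, 0], 1], [[0, 0, 6], [0, 0, 0], 1], [[0, 0, 5], [0, 0, 0], 1], [[0, 0, 2.5], [0, 0, 0], 1], [[0, 0, 0], [0, 0, 0], 1], [[0, 0, 0], [0, 0, 0], 0.4], [[0, 0, 0], [0, 0, 0], 0.4], [[0, 0, 0], [0, 0, 0], 0.3], [[0, 0, 0], [0, 0, 0], 0.3], [[0, 0, 0], [0, 0, 0], 0.3], [[0, 0, -10], [0, 0, 0], 0.3], [[0, 0, -20], [0, 0, 0], 0.3], [[0, 0, -25], [0, 0, 0], 0.3], [[-10, 0, -25], [0, 0, 0], -0.3], [[-10, 0, -25], [0, 0, 0], -0.3], [[-10, 0, -15], [0, 0, 0], -0.3], [[0, 0, 0], [0, 0, 0], -0.3], [[0, 0, 0], [0, 0, 0], -0.3]])

```text
t: 16.52
tool_pos: [0.5488, 0.2416, 0.177]
ee_rot: [179.9, 0.1, 160.2]
force: [-0.7, -0.3, -0.6]
opening: 0.632
grasp_force: 0.0
```

```bash
python3 - <<'E'
from h import *
s=status.sense();T=s["tool_pos"];print(T,s["ee_rot"],s["force"],s["opening"])
im=save("wrist","w7")
for z in (.074,.082):
  for p in [(.545,.243),(.5206,.2518)]: print(z,np.round(proj("wrist",[*p,z]),1))
hsv=cv2.cvtColor(im,cv2.COLOR_RGB2HSV);m=cv2.inRange(hsv,(80,60,75),(105,255,255))
n,l,st,c=cv2.connectedComponentsWithStats(m);print(st[1:][st[1:,4]>100],c[1:][st[1:,4]>100])
E
```

```text
[0.54881889 0.24162985 0.17698288] [1.79949732e+02 5.68668540e-02 1.60187338e+02] [-0.71007654 -0.33126529 -0.64591057] 0.6319674193518757
0.074 [321.5 238.1]
0.074 [321.6 206.8]
0.082 [321.5 240.8]
0.082 [321.6 208.8]
[[311 193  22  22 380]
 [310 226  21  20 350]] [[321.39473684 204.05      ]
 [320.03714286 235.45714286]]
```

>>> servo_tool(plan=[[[0, 0, -10], [0, 0, -0.1152], -0.3], [[0, 0, -10], [0, 0, -0.1152], -0.3], [[0, 0, -10], [0, 0, -0.1152], -0.3], [[-1, -26, 0], [0, 0, 0], -0.3], [[-1, -26, 0], [0, 0, 0], -0.3], [[-1, -26, 0], [0, 0, 0], -0.3], [[-1, -26, 0], [0, 0, 0], -0.3], [[-1, -26, 0], [0, 0, 0], -0.3], [[-1, -26, 0], [0, 0, 0], -0.3], [[-1, -26, 0], [0, 0, 0], -0.3], [[-1, -26, 0], [0, 0, 0], -0.3], [[-1, -26, 0], [0, 0, 0], -0.3], [[-1, -26, 0], [0, 0, 0], -0.3], [[-1, -26, 0], [0, 0, 0], -0.3], [[-1, -26, 0], [0, 0, 0], -0.3], [[-1, -26, 0], [0, 0, 0], -0.3], [[-1, -26, 0], [0, 0, 0], -0.3], [[-1, -26, 0], [0, 0, 0], -0.3], [[-1, -26, 0], [0, 0, 0], -0.3], [[0, 0, 0], [0, 0, 0], -0.3]])

```text
t: 18.23
tool_pos: [0.5639, -0.1773, 0.2047]
ee_rot: [180.0, -0.1, 179.9]
force: [-0.1, -0.2, -0.5]
opening: 0.647
grasp_force: 0.0
```

>>> servo_tool(plan=[[[0, 0, 0], [0, 0, 0], -0.3], [[0, 0, 0], [0, 0, 0], -0.3]])

```text
t: 18.4
tool_pos: [0.5642, -0.1733, 0.2053]
ee_rot: [179.9, -0.1, -180.0]
force: [0.6, 0.0, -0.1]
opening: 0.647
grasp_force: 0.0
```

```bash
python3 - <<'E'
from h import *
s=status.sense();T=s["tool_pos"];print(T,s["ee_rot"])
p=camera_params("wrist");np.savez("w8.npz",R=p["R"],t=p["t"])
im=save("wrist","w8")
d=look_for("wrist","cap")[0];print(d);b=d["box"];u,v=int((b[0]+b[2])/2)-80,int((b[1]+b[3])/2)-80
u=max(u,0);v=max(v,0);print("crop",u,v)
c=im[v:v+160,u:u+160,::-1].astype(float);c=np.clip(255*(c/255)**.45,0,255).astype(np.uint8)
cv2.imwrite("pics/w8c.png",cv2.resize(c,(592,592),interpolation=cv2.INTER_CUBIC))
E
```

```text
[ 0.5642013  -0.17328174  0.20530731] [ 1.79942643e+02 -1.06097915e-01 -1.79972335e+02]
{'box': [251.0, 157.1, 326.1, 236.5], 'conf': 0.61}
crop 208 116
```

View pics/w8c.png

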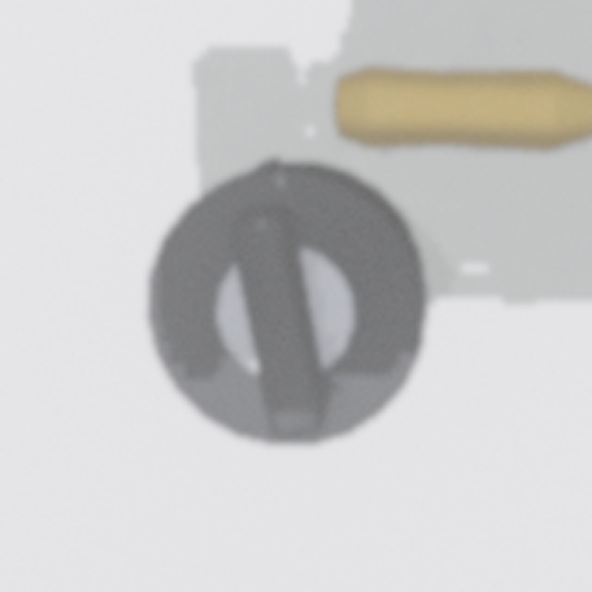

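The cap is centred near crop (288,303). The wing runs from (265,213) to (295,415), about 8–10° off world x. I'll refine that numerically.

```bash
python3 - <<'E'
from h import *
im=cv2.imread("pics/w8.png");g=cv2.GaussianBlur(cv2.cvtColor(im,cv2.COLOR_BGR2GRAY),(0,0),.8).astype(float)
# light disc patches within cap: rows crop y 262..360 -> px
L=[];Rr=[]
for v in range(116+270//4+4,116+355//4+8):
    row=g[v]
    lo,hi=208+int(205/3.7),208+int(365/3.7)
    c=208+int((270+ (v-116)*3.7*.16-40)/3.7)
    xs=np.arange(lo,hi);d=np.gradient(row[lo:hi])
    a=xs<c+0; 
    i=np.argmin(np.where((xs>c-12)&(xs<c+4),d,9)); j=np.argmax(np.where((xs>c+2)&(xs<c+16),d,-9))
    sub=lambda k:(xs[k]+ (0.5*(abs(d[k-1])-abs(d[k+1]))/(abs(d[k-1])-2*abs(d[k])+abs(d[k+1])+1e-9)))
    L.append((sub(i),v));Rr.append((sub(j),v))
L=np.array(L);Rr=np.array(Rr);print(np.hstack([L,Rr]).round(1).tolist())
for P,z in((L,.068),(Rr,.044)):
    W=np.array([atzf("w8.npz",*q,z) for q in P]);k=np.polyfit(W[:,0],W[:,1],1);print(np.degrees(np.arctan(k[0])),k,W.mean(0))
# outline: dark vs table
m=(g<75).astype(np.uint8);n,l,st,c=cv2.connectedComponentsWithStats(m);k=l[200,262];print(st[k])
M=(l==k).astype(np.uint8);cn=max(cv2.findContours(M,0,1)[0],key=cv2.contourArea)
e=cv2.fitEllipse(cn);mc=cv2.minEnclosingCircle(cn);print(e,mc)
for z in(.03,.035,.044):print(z,atzf("w8.npz",*e[0],z))
print("rib",atzf("w8.npz",208+275/3.7,116+160/3.7,.02))
E
```

```text
[[272.3, 187.0, 289.3, 187.0], [272.2, 188.0, 289.5, 188.0], [272.3, 189.0, 289.7, 189.0], [272.3, 190.0, 289.9, 190.0], [272.4, 191.0, 290.0, 191.0], [272.6, 192.0, 290.2, 192.0], [272.7, 193.0, 290.4, 193.0], [272.8, 194.0, 290.7, 194.0], [273.0, 195.0, 290.8, 195.0], [273.3, 196.0, 291.0, 196.0], [273.6, 197.0, 291.1, 197.0], [273.7, 198.0, 291.2, 198.0], [273.9, 199.0, 291.5, 199.0], [274.1, 200.0, 291.8, 200.0], [274.3, 201.0, 292.0, 201.0], [274.6, 202.0, 292.2, 202.0], [274.7, 203.0, 292.4, 203.0], [274.9, 204.0, 292.7, 204.0], [275.1, 205.0, 292.9, 205.0], [275.3, 206.0, 292.9, 206.0], [275.6, 207.0, 293.1, 207.0], [275.7, 208.0, 293.2, 208.0], [275.9, 209.0, 293.4, 209.0], [276.2, 210.0, 293.7, 210.0], [276.6, 211.0, 293.8, 211.0]]
8.516901348814477 [ 0.14975259 -0.29576009] [ 0.53445718 -0.21572374]
9.456875204071846 [ 0.16656896 -0.29171528] [ 0.53836537 -0.20204032]
[ 250  160   73   74 3665]
((286.03369140625, 196.33209228515625), (71.25694274902344, 73.17034912109375), 29.39735984802246) ((286.3140563964844, 196.4397735595703), 37.166648864746094)
0.03 [ 0.53791491 -0.20879652]
0.035 [ 0.53713707 -0.20827799]
0.044 [ 0.53573696 -0.20734465]
rib [ 0.50206816 -0.21249665]
```

```bash
python3 - <<'E'
from h import *
from scipy.optimize import minimize
im=cv2.imread("pics/w8.png");g=cv2.cvtColor(im,cv2.COLOR_BGR2GRAY)
S=4;G=cv2.resize(g[140:250,230:340],None,fx=S,fy=S,interpolation=cv2.INTER_CUBIC)
q=np.load("w8.npz");pp=camera_params("wrist");F=240/np.tan(np.radians(pp["vfov"])/2)
def pr(X):
    c=X@q["R"].T+q["t"];return np.c_[F*c[:,0]/c[:,2]+pp["cx"],F*c[:,1]/c[:,2]+pp["cy"]]
th=np.linspace(0,2*np.pi,90)
for T in (70,90,110):
    n,l,st,c=cv2.connectedComponentsWithStats((G<T).astype(np.uint8));k=l[(200-140)*S,(262-230)*S]
    cn=max(cv2.findContours((l==k).astype(np.uint8),0,1)[0],key=cv2.contourArea)
    M=np.zeros_like(G);cv2.fillPoly(M,[cv2.convexHull(cn)],1)
    def cost(p):
        X=np.concatenate([np.c_[p[0]+.037*np.cos(th),p[1]+.037*np.sin(th),0*th+z] for z in (0.,.044)])
        h=cv2.convexHull((((pr(X)-[230,140]+.5)*S-.5)*16).round().astype(np.int32))
        N=np.zeros_like(G);cv2.fillPoly(N,[h],1,shift=4);return float((N!=M).sum())
    r=minimize(cost,[.537,-.2085],method="Nelder-Mead",options=dict(initial_simplex=[[.537,-.2085],[.541,-.2085],[.537,-.2045]]));print(T,r.x,r.fun/M.sum())
E
```

```text
70 [ 0.53891143 -0.20678297] 0.14599047691028644
90 [ 0.53827232 -0.20790916] 0.06876266606620131
110 [ 0.5381377  -0.20767773] 0.039605992201928994
```

>>> servo_tool(newtons=30, plan=[[[9, -12, 15], [0, 0, 0], 0], [[9, -12, 20], [0, 0, 0], 0], [[8.2, -10.7, 20], [0, 0, 0], 0], [[0, 0, 20], [0, 0, -0.081], 0], [[0, 0, 25], [0, 0, -0.081], 0], [[0, 0, 25], [0, 0, 0], 0], [[0, 0, 15], [0, 0, 0], 0], [[0, 0, 5], [0, 0, 0], 0], [[0, 0, 0], [0, 0, 0], 0], [[0, 0, 0], [0, 0, 0], 0]])

```text
t: 19.33
tool_pos: [0.5391, -0.2087, 0.0621]
ee_rot: [-180.0, 0.0, -170.7]
force: [-0.1, -0.4, 0.9]
opening: 0.497
grasp_force: 0.0
```

>>> servo_tool(newtons=30, plan=[[[1, 0, 8], [0, 0, 0], 0], [[0, 0, 6.5], [0, 0, 0], 0], [[0, 0, 0], [0, 0, 0], 0.3], [[0, 0, 0], [0, 0, 0], 0.5], [[0, 0, 0], [0, 0, 0], 0.7], [[0, 0, 0], [0, 0, 0], 1], [[0, 0, 0], [0, 0, 0], 1], [[0, 0, 0], [0, 0, 0], 1], [[0, 0, 0], [0, 0, 0], 1], [[0, 0, -10], [0, 0, 0], 1], [[0, 0, -25], [0, 0, 0], 1], [[0, 0, -25], [0, 0, 0], 1], [[0, 0, -25], [0, 0, 0], 1], [[0, 0, 0], [0, 0, 0], 1], [[0, 0, 0], [0, 0, 0], 1]])

```text
t: 20.58
tool_pos: [0.5382, -0.2095, 0.1334]
ee_rot: [-179.9, 0.1, -170.7]
force: [-0.8, 0.2, -1.2]
opening: 0.15
grasp_force: 30.0
```

```bash
python3 - <<'E'
from h import *
s=status.sense();T=s["tool_pos"];print(T,s["ee_rot"],s["force"],s["opening"])
y=np.radians(s["ee_rot"][2]);tx=np.array([np.cos(y),np.sin(y),0])
im=save("wrist","w9")
for n,r,dz in[("wing near",.028,.0205),("deck rim near",.037,-.0035),("foot near",.037,-.0475),("centre deck",0,-.0035)]:print(n,np.round(proj("wrist",T+tx*r+[0,0,dz]),1))
c=im[180:420,170:490,::-1].astype(float);c=(255*(c/255)**.45).astype(np.uint8)
cv2.imwrite("pics/w9c.png",cv2.resize(c,None,fx=2.4,fy=2.4,interpolation=cv2.INTER_CUBIC))
E
```

```text
[ 0.53816907 -0.20945824  0.13338366] [-1.79908448e+02  1.28948148e-01 -1.70701277e+02] [-0.76645962  0.2222218  -1.22406829] 0.14994416126979704
wing near [320.3 261.9]
deck rim near [320.5 229.3]
foot near [320.8 212. ]
centre deck [320.5 295.4]
```

View pics/w9c.png

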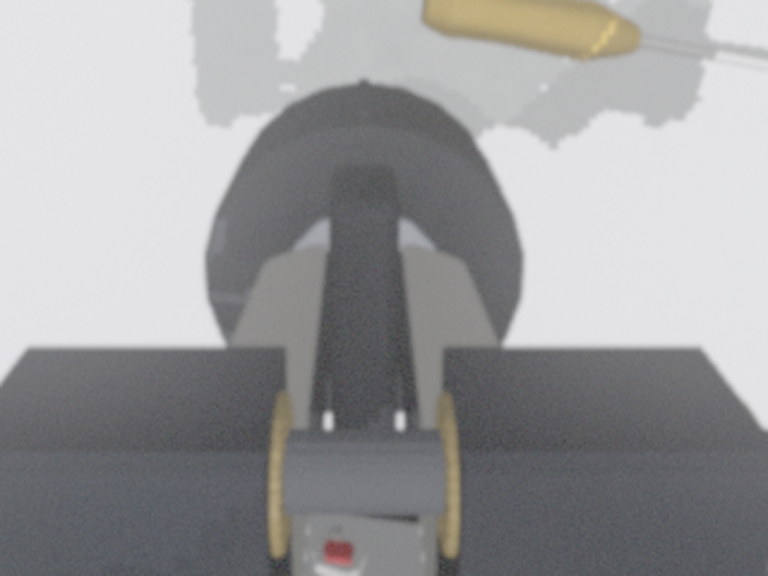

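The grip is square. Rim edges at crop y≈85 (foot) and 128 (deck) and the wing edge at about 208 suggest the cap sits about 2 mm farther along −tool x than the TCP. I'll check this precisely.

```bash
python3 - <<'E'
from h import *
im=cv2.imread("pics/w9.png");g=cv2.cvtColor(im,cv2.COLOR_BGR2GRAY)
print("mid",[(r,int(g[r,318:325].mean())) for r in range(206,280)])
print("off",[(r,round(float(np.r_[g[r,303:309],g[r,334:340]].mean()))) for r in range(206,245)])
s=status.sense();T=s["tool_pos"];y=np.radians(s["ee_rot"][2]);tx=np.array([np.cos(y),np.sin(y),0])
for o in (0,-.001,-.002,-.003):
  print(o,[round(proj("wrist",T+tx*(o+r)+[0,0,dz])[1],1) for r,dz in((.038,-.0475),(.037,-.0475),(.037,-.0035),(.028,-.0035),(.028,.0205))])
# silhouette sides for the lateral check
for r in (285,290,295): 
  d=np.diff(g[r].astype(int)); print(r,[ (i,int(d[i])) for i in range(225,420) if abs(d[i])>25])
E
```

```text
mid [(206, 140), (207, 140), (208, 140), (209, 139), (210, 138), (211, 132), (212, 116), (213, 90), (214, 63), (215, 44), (216, 35), (217, 34), (218, 35), (219, 33), (220, 34), (221, 34), (222, 33), (223, 33), (224, 33), (225, 34), (226, 35), (227, 36), (228, 33), (229, 33), (230, 34), (231, 34), (232, 36), (233, 39), (234, 39), (235, 39), (236, 38), (237, 38), (238, 38), (239, 36), (240, 36), (241, 36), (242, 36), (243, 36), (244, 36), (245, 36), (246, 35), (247, 34), (248, 32), (249, 28), (250, 26), (251, 27), (252, 25), (253, 26), (254, 26), (255, 25), (256, 24), (257, 25), (258, 26), (259, 24), (260, 24), (261, 24), (262, 24), (263, 25), (264, 27), (265, 28), (266, 26), (267, 28), (268, 28), (269, 29), (270, 29), (271, 28), (272, 28), (273, 28), (274, 28), (275, 28), (276, 28), (277, 25), (278, 26), (279, 27)]
off [(206, 138), (207, 138), (208, 139), (209, 139), (210, 139), (211, 139), (212, 137), (213, 134), (214, 128), (215, 113), (216, 86), (217, 58), (218, 41), (219, 35), (220, 34), (221, 35), (222, 34), (223, 34), (224, 34), (225, 34), (226, 34), (227, 33), (228, 33), (229, 33), (230, 34), (231, 33), (232, 34), (233, 35), (234, 37), (235, 38), (236, 39), (237, 39), (238, 39), (239, 38), (240, 38), (241, 38), (242, 37), (243, 38), (244, 37)]
0 [np.float64(209.1), np.float64(210.6), np.float64(227.5), np.float64(244.2), np.float64(259.6)]
-0.001 [np.float64(210.6), np.float64(212.2), np.float64(229.3), np.float64(246.0), np.float64(261.7)]
-0.002 [np.float64(212.2), np.float64(213.7), np.float64(231.2), np.float64(247.8), np.float64(263.7)]
-0.003 [np.float64(213.7), np.float64(215.2), np.float64(233.1), np.float64(249.7), np.float64(265.8)]
285 [(254, -50), (255, -48), (386, 32), (387, 52), (388, 42)]
290 [(254, -52), (255, -47), (386, 31), (387, 55), (388, 42)]
295 [(254, -45), (255, -52), (386, 39), (387, 50), (388, 37)]
```

>>> servo_tool(plan=[[[0, 0, -5], [0, 0, 0.1016], 1], [[0, 0, -5], [0, 0, 0.1016], 1], [[0, 0, -5], [0, 0, 0.1016], 1], [[0, 0, -5], [0, 0, 0.1016], 1], [[0, 0, -5], [0, 0, 0.1016], 1], [[10.8, 28.5, 0], [0, 0, 0], 1], [[10.8, 28.5, 0], [0, 0, 0], 1], [[10.8, 28.5, 0], [0, 0, 0], 1], [[10.8, 28.5, 0], [0, 0, 0], 1], [[10.8, 28.5, 0], [0, 0, 0], 1], [[10.8, 28.5, 0], [0, 0, 0], 1], [[10.8, 28.5, 0], [0, 0, 0], 1], [[10.8, 28.5, 0], [0, 0, 0], 1], [[10.8, 28.5, 0], [0, 0, 0], 1], [[10.8, 28.5, 0], [0, 0, 0], 1], [[10.8, 28.5, 0], [0, 0, 0], 1], [[10.8, 28.5, 0], [0, 0, 0], 1], [[10.8, 28.5, 0], [0, 0, 0], 1], [[10.8, 28.5, 0], [0, 0, 0], 1], [[10.8, 28.5, 0], [0, 0, 0], 1]])

```text
t: 22.3
tool_pos: [0.5291, 0.2492, 0.1554]
ee_rot: [-179.9, -0.1, 160.2]
force: [0.0, 0.1, 0.0]
opening: 0.147
grasp_force: 30.0
```

>>> servo_tool(plan=[[[0, 0, 0], [0, 0, 0], 1], [[0, 0, 0], [0, 0, 0], 1], [[0, 0, 0], [0, 0, 0], 1], [[0, 0, 0], [0, 0, 0], 1]])

```text
t: 22.63
tool_pos: [0.5299, 0.2469, 0.1562]
ee_rot: [-179.9, -0.1, 160.1]
force: [0.1, -0.6, -0.7]
opening: 0.149
grasp_force: 30.0
```

```bash
python3 - <<'E'
from h import *
im=save("wrist","w10")
s=status.sense();T=s["tool_pos"];print(T,s["ee_rot"],s["force"],s["opening"],s["qpos"].round(1))
y=np.radians(s["ee_rot"][2]);tx=np.array([np.cos(y),np.sin(y),0]);ty=np.array([np.sin(y),-np.cos(y),0])
d=np.array([.5307,.2481,0])-T;print("tool shift mm",1e3*d@tx,1e3*d@ty)
g=cv2.cvtColor(im,cv2.COLOR_RGB2GRAY)
print([(r,int(g[r,318:324].mean())) for r in range(195,280,1)])
for o in (0,-.001,-.002,-.003):
  print(o,[round(proj("wrist",T+tx*(o+r)+[0,0,dz])[1],1) for r,dz in((.037,-.0475),(.037,-.0035),(.028,-.0035),(.028,.0205))])
B=np.array([.5328,.2474,0]);
for sx,sy in((1,1),(1,-1)):print("plate corner",np.round(proj("wrist",B+tx*.048*sx+ty*.048*sy+[0,0,.006]),1))
c=im[100:340,160:480,::-1].astype(float);c=(255*(c/255)**.6).astype(np.uint8)
cv2.imwrite("pics/w10c.png",cv2.resize(c,None,fx=2.4,fy=2.4,interpolation=cv2.INTER_CUBIC))
E
```

```text
[0.53004169 0.24682995 0.15645312] [-1.79962551e+02 -3.29900384e-02  1.60125357e+02] [-0.48297089  0.8231568  -0.58529847] 0.14519890553086928 [ 20.4  27.6  92.7  -0.   59.7 -49.7]
tool shift mm -0.1873314376958014 1.4182091526760092
[(195, 134), (196, 142), (197, 149), (198, 152), (199, 153), (200, 152), (201, 150), (202, 150), (203, 151), (204, 151), (205, 150), (206, 148), (207, 140), (208, 122), (209, 98), (210, 79), (211, 75), (212, 69), (213, 56), (214, 46), (215, 39), (216, 36), (217, 37), (218, 35), (219, 35), (220, 35), (221, 36), (222, 35), (223, 35), (224, 35), (225, 36), (226, 38), (227, 37), (228, 36), (229, 36), (230, 35), (231, 36), (232, 38), (233, 41), (234, 40), (235, 40), (236, 38), (237, 40), (238, 39), (239, 39), (240, 39), (241, 38), (242, 39), (243, 40), (244, 38), (245, 39), (246, 39), (247, 37), (248, 35), (249, 32), (250, 31), (251, 31), (252, 31), (253, 30), (254, 30), (255, 30), (256, 29), (257, 29), (258, 28), (259, 29), (260, 29), (261, 30), (262, 29), (263, 30), (264, 30), (265, 31), (266, 31), (267, 32), (268, 32), (269, 33), (270, 32), (271, 33), (272, 33), (273, 34), (274, 32), (275, 32), (276, 33), (277, 33), (278, 33), (279, 31)]
0 [np.float64(210.7), np.float64(227.5), np.float64(244.2), np.float64(259.6)]
-0.001 [np.float64(212.2), np.float64(229.4), np.float64(246.1), np.float64(261.7)]
-0.002 [np.float64(213.8), np.float64(231.3), np.float64(247.9), np.float64(263.8)]
-0.003 [np.float64(215.3), np.float64(233.2), np.float64(249.7), np.float64(265.8)]
plate corner [375.  179.5]
plate corner [270.8 179.5]
```

View pics/w10c.png

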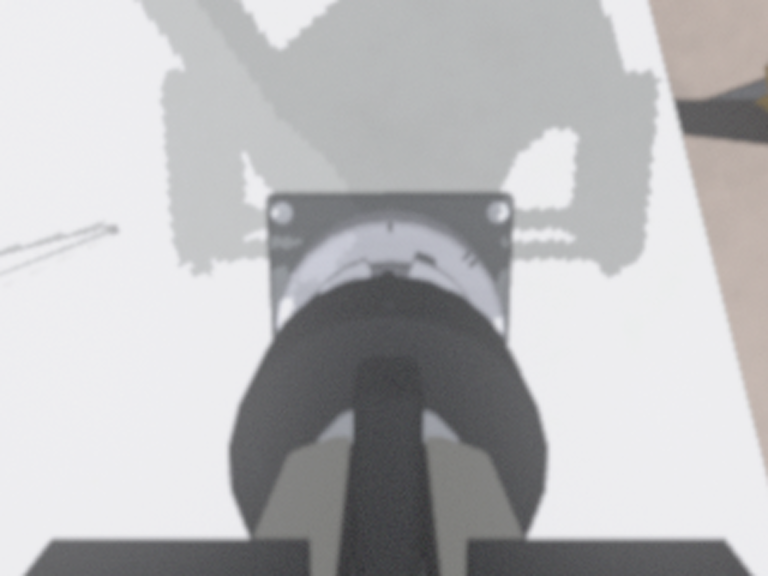

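The view shows the plate corners at crop (268,193) and (513,193) as predicted. The gap and entry bar at (390,266) and (390,227) line up with the cap's rib, and the cap needs about 1.4 mm more along +tool y.

>>> servo_tool(plan=[[[-0.2, 1.4, 10], [0, 0, 0], 1], [[0, 0, 15], [0, 0, 0], 1], [[0, 0, 15], [0, 0, 0], 1], [[0, 0, 10], [0, 0, 0], 1], [[0, 0, 0], [0, 0, 0], 1], [[0, 0, 0], [0, 0, 0], 1], [[0, 0, 0], [0, 0, 0], 1], [[0, 0, 0], [0, 0, 0], 1]])

```text
t: 23.35
tool_pos: [0.5312, 0.2492, 0.1076]
ee_rot: [180.0, 0.1, 160.2]
force: [-1.3, 0.1, -1.2]
opening: 0.152
grasp_force: 30.0
```

>>> servo_tool(plan=[[[0, 0, 0], [0, 0, 0], 1], [[0, 0, 0], [0, 0, 0], 1]])

```text
t: 23.52
tool_pos: [0.531, 0.2493, 0.1074]
ee_rot: [180.0, 0.0, 160.2]
force: [0.3, 0.3, -0.8]
opening: 0.146
grasp_force: 30.0
```

>>> servo_tool(plan=[[[0, -1.2, 2], [0, 0, 0], 1], [[0, 0, 3], [0, 0, 0], 1], [[0, 0, 3], [0, 0, 0], 1], [[0, 0, 3], [0, 0, 0], 1], [[0, 0, 0], [0, 0, 0], 1], [[0, 0, 0], [0, 0, 0], 1]])

```text
t: 24.02
tool_pos: [0.5302, 0.248, 0.0955]
ee_rot: [-180.0, -0.0, 160.2]
force: [-0.7, 0.2, -1.5]
opening: 0.15
grasp_force: 30.0
```

>>> servo_tool(plan=[[[-0.3, 0, 3], [0, 0, 0], 1], [[0, 0, 3], [0, 0, 0], 1], [[0, 0, 2], [0, 0, 0], 1], [[0, 0, 1], [0, 0, 0], 1], [[0, 0, 0], [0, 0, 0], 1], [[0, 0, 0], [0, 0, 0], 1]])

```text
t: 24.52
tool_pos: [0.5306, 0.2479, 0.0868]
ee_rot: [-180.0, -0.0, 160.2]
force: [0.1, -0.4, -1.4]
opening: 0.145
grasp_force: 30.0
```

>>> servo_tool(plan=[[[0, 0, 0.7], [0, 0, 0], 1], [[0, 0, 0.5], [0, 0, 0], 1], [[0, 0, 0.5], [0, 0, 0], 1], [[0, 0, 0], [0, 0, 0], 1], [[0, 0, 0], [0, 0, 0], 1]])

```text
t: 24.93
tool_pos: [0.5306, 0.2479, 0.0851]
ee_rot: [-180.0, 0.0, 160.2]
force: [0.3, -0.8, -1.3]
opening: 0.148
grasp_force: 30.0
```

>>> servo_tool(plan=[[[0, 0, 0.4], [0, 0, 0], 1], [[0, 0, 0.4], [0, 0, 0], 1], [[0, 0, 0], [0, 0, 0], 1], [[0, 0, 0], [0, 0, 0], 1]])

```text
t: 25.27
tool_pos: [0.5307, 0.2479, 0.0848]
ee_rot: [180.0, 0.0, 160.2]
force: [-2.7, -1.5, 5.5]
opening: 0.146
grasp_force: 30.0
```

>>> servo_tool(plan=[[[0, 0, -0.4], [0, 0, 0], 1], [[0, 0.12, 0], [0, 0, 0.056], 1], [[0, 0.12, 0], [0, 0, 0.056], 1], [[0, 0.12, 0], [0, 0, 0.056], 1], [[0, 0.12, 0], [0, 0, 0.056], 1], [[0, 0.12, 0], [0, 0, 0.056], 1], [[0, 0.12, 0], [0, 0, 0.056], 1], [[0, 0.12, 0], [0, 0, 0.056], 1], [[0, 0, 0], [0, 0, 0], 1], [[0, 0, 0], [0, 0, 0], 1]])

```text
t: 26.1
tool_pos: [0.5309, 0.2486, 0.0848]
ee_rot: [-180.0, -0.0, 137.8]
force: [-2.8, -2.3, 4.7]
opening: 0.147
grasp_force: 30.0
```

```bash
python3 - <<'E'
from h import *
s=status.sense();print(s["ee_rot"],s["force"],s["torque"],s["grasp_force"],s["tool_pos"])
E
```

```text
[-1.79976801e+02 -6.70421107e-03  1.37830447e+02] [-2.78254389 -2.33538834  4.69972411] [-0.35144741  0.58386671  0.00991803] 30.00102996826172 [0.53087527 0.24855264 0.08484999]
```

>>> servo_tool(plan=[[[0, 0.12, 0], [0, 0, 0.056], 1], [[0, 0.12, 0], [0, 0, 0.056], 1], [[0, 0.12, 0], [0, 0, 0.056], 1], [[0, 0.12, 0], [0, 0, 0.056], 1], [[0, 0.12, 0], [0, 0, 0.056], 1], [[0, 0.12, 0], [0, 0, 0.056], 1], [[0, 0.12, 0], [0, 0, 0.056], 1], [[0, 0, 0], [0, 0, 0], 1], [[0, 0, 0], [0, 0, 0], 1], [[0, 0, 0], [0, 0, 0], 1]])

```text
t: 26.93
tool_pos: [0.5316, 0.2491, 0.0848]
ee_rot: [-180.0, 0.0, 115.4]
force: [-3.4, -2.4, 5.5]
opening: 0.15
grasp_force: 30.0
```

```bash
python3 - <<'E'
from h import *
im=save("wrist","w11")
s=status.sense();T=s["tool_pos"];print(s["ee_rot"],s["force"],s["torque"],s["grasp_force"],T,s["opening"])
B=np.array([.5328,.2474]);a=np.radians(-19.8)
for n,r,t in(("entry-",.0395,180),("entry+",.0395,0),("half-",.0395,135),("half+",.0395,-45),("lock",.0395,90)):
    q=a+np.radians(t);print(n,np.round((np.array(proj("wrist",[*(B+r*np.array([np.cos(q),np.sin(q)])),.038]))-[160,120])*2.4))
c=im[120:360,160:480,::-1].astype(float);c=(255*(c/255)**.5).astype(np.uint8)
cv2.imwrite("pics/w11c.png",cv2.resize(c,None,fx=2.4,fy=2.4,interpolation=cv2.INTER_CUBIC))
E
```

```text
[-1.79985922e+02  2.54233032e-03  1.15391968e+02] [-1.78396509 -1.52997697  4.95241443] [-0.4234868   0.50312206  0.02707677] 30.00168353319168 [0.53159502 0.24909814 0.0848816 ] 0.1487057220229611
entry- [283. 259.]
entry+ [483. 447.]
half- [387. 217.]
half+ [386. 483.]
lock [491. 260.]
```

View pics/w11c.png

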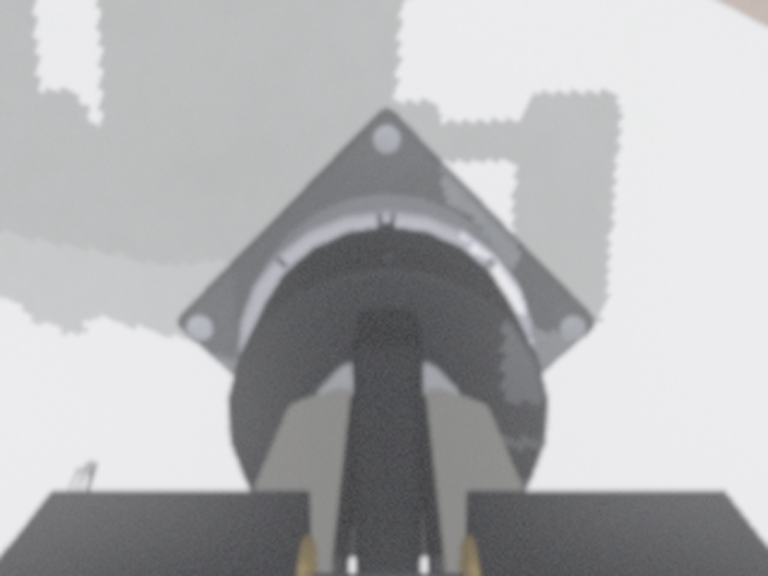

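The cap sits fully down with its rib at the double bar, crop (387,220). The entry bar is at (283,262) and the lock mark at (490,262), and the ring of shoulder around the cap is even. I'm handing in.

```bash
python3 -c "
from rig import finish_job
print(finish_job())"
```

```text
the job is handed in; nothing more can be done
None
```

I handed the job in, with no verdict returned: both cells are in the bores, and the cap is down on the shoulder, turned about 45° clockwise to the halfway mark and still gripped at 30 N.

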